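Touch-check the test casts, then the seal

TASK

Check that the shellac has set: with the fingertips, lightly touch the round test cast on the tile, then the oval one, then the square one, and last the large seal impression on its wooden stand, pressing each from above just enough that it sinks on its stud and stays down. Keep strictly to that order, and do not pick up or shift the tile, the seal impression or anything else.

Things in the scene. Friction and masses are not known exactly. Their poses are not given: they have to be found in the camera images.
- tile: white ceramic tile, loose, 150 x 150 x 12 mm, 0.8 kg, lying flat on the shelf, any yaw; origin at the centre of its underside. Three dark brown shellac test casts stand on it, each on a thin steel stud 10 mm above the tile: round at (-40,-40) mm, oval at (43,0) mm (long side along the tile's y), square at (-35,40) mm in the tile's frame
- cast_round_top (a point): centre of the flat top of the round test cast (disc 36 mm across, 10 mm thick), about 32 mm above the shelf when up; goes down with the cast; z up
- cast_oval_top (a point): centre of the flat top of the oval test cast (62 x 30 mm with round ends, 10 mm thick), about 32 mm above the shelf when up; goes down with the cast; z up
- cast_square_top (a point): centre of the flat top of the square test cast (42 x 42 mm, 10 mm thick), about 32 mm above the shelf when up; goes down with the cast; z up
- cast_round (a joint): stud of the round cast; joint value = how far it has been pressed down, m: 0 up (start), 0.010 at the bottom stop. Gives way at about 2.5 N with little change along the travel, stays where it is left, does not spring back. 3 mm or more counts as down, further is fine; about 6 mm is a good touch.
- cast_oval (a joint): stud of the oval cast; joint value = how far it has been pressed down, m: 0 up (start), 0.010 at the bottom stop. Gives way at about 2.5 N with little change along the travel, stays where it is left, does not spring back. 3 mm or more counts as down, further is fine; about 6 mm is a good touch.
- cast_square (a joint): stud of the square cast; joint value = how far it has been pressed down, m: 0 up (start), 0.010 at the bottom stop. Gives way at about 2.5 N with little change along the travel, stays where it is left, does not spring back. 3 mm or more counts as down, further is fine; about 6 mm is a good touch.
- stand: dark wooden block 100 x 100 x 20 mm, fixed to the shelf; origin at the centre of its underside. Over its middle is a cork plate 68 mm across, its top 35 mm above the shelf when up, on a stud
- plate (a joint): stud of the cork plate under the seal impression; joint value = how far it has been pressed down, m: 0 up (start), 0.010 at the bottom stop. Gives way at about 2.5 N with little change along the travel, stays where it is left, does not spring back. 3 mm or more counts as down, further is fine; about 6 mm is a good touch.
- seal: brown shellac seal impression, a loose disc 74 mm across, 12 mm thick, 60 g, lying flat on the cork plate; origin at the centre of its underside
- seal_top (a point): centre of the flat top of the seal impression, about 47 mm above the shelf when up; z up
- box_large: bystander: loose pewter seal box with domed lid, 76 mm across, 50 mm high; origin at the centre of its underside
- box_small: bystander: loose pewter seal box with domed lid, 57 mm across, 38 mm high; origin at the centre of its underside
- folder: bystander: loose bone folder, flat strip 134 x 24 x 5 mm, long side along its x; origin at the centre of its underside
- bin_lip (a point): bystander: middle of the front top edge of the tin tilting bin (case 160 x 180 x 170 mm, stands on the robot's left, beyond the work)
Not all that is in view belongs to the job. Of the things that look like the tile, take the one that is farthest from the robot's base at the start.

How it is judged:
By the outcome, as a careful person would: the job done as asked, in the order asked, and still so for the second after the job is handed in, with the robot touching nothing.
It also fails if it takes over 46 s, if anything falls off the work surface, if the arm or the gripper's body presses on something with over 40 N, if the wrist force passes 120 N, or if a joint passes its speed limit or range.

ROBOT

A 7-joint arm with a two-finger parallel gripper is mounted at the origin on the work surface. World frame = base frame: x ahead of the robot, y to its left, z up, the work surface at z = 0. Lengths are in m, angles in degrees, forces in N, time in s.
With the tool pointing down it reaches from about 0.425 to 0.875 m from the base axis. Payload 4.7 kg.
Tool frame: the origin (TCP) lies at the very end of the fingers, on their centre line; the grasp point (between the pads) lies 19 mm behind it; z points along the fingers, y is the line along which they close (so a half turn about z gives the same grasp; the last joint's range is limited). The gripper opens to 87 mm and grips with 3 to 60 N. Pads are 19 mm wide; open, the fingers measure 117 mm over their backs; the gripper's body (75 mm by 190 mm) begins 51 mm behind the grasp point.
Start: joints at [-67.317, 18.392, -4.016, 83.108, 1.295, 78.541, -3.26], TCP at [0.242, 0.603, 0.223] pointing down, gripper open.
Joint ranges: [-163.93, 163.93], [-17.29, 119.83], [-79.2, 71.16], [3.27, 140.29], [-89.18, 269.18], [5.43, 117.66], [-154.24, 154.24]. Speed limits (degrees/s): [147.25, 147.25, 180, 180, 180, 180, 180].

INTERFACE

Orientations are given as [roll, pitch, yaw] about the fixed x, y, z axes, in that order (R = Rz(yaw) Ry(pitch) Rx(roll)).
In Python, from cell import get_obs, cams, ticket, finder gives the robot as it stands.
- The arm moves only by the shell command python3 -m creep 'ROWS' [FORCE]. ROWS is text: rows parted by semicolons, each of 5 numbers parted by spaces: the shift along the world's x, y, z in m, then the turn about the world's z in degrees, then the finger opening in m, from 0 to 0.087. A call has 1 to 8 rows; each row shifts and turns the commanded pose from where the row before left it; what a row does not reach is not made up. A row lasts 1/8 s, in which the tool goes at most 62.5 mm and 10.7 degrees, less where a joint would pass 70% of its speed; a pose out of reach is approached as far as the arm can. A call with a gripper value outside its range is refused whole. The fingers move at their own pace and stop on an object; FORCE is the grip in N (left out, the last holds). Time passes only in rows, so rows that do not move let the fingers close. It gives the time, the measured TCP pose, the force, the opening and the grip force at its end, in the units of the state.
- get_obs(): the state, without advancing time (a new reading comes with each control period).
- cams.read_camera(name): name is "scene" or "top"; returns the picture (384x512x3 uint8, red, green, blue); there is no depth.
- cams.calibration(name): a dict with "fx", "fy", "cx", "cy" (pixels), "extrinsics" (4x4, takes a point from world to camera coordinates). Camera axes: x right, y down, z forward; pixel columns grow to the right and rows downward; lengths in m; the calibration is good to about 2 mm. A picture is of the moment at which its call begins. calibration takes no time and is no camera call.
- ticket.sign_off(): hands the job in; it is judged then, once.
Trained networks look in the newest picture that a camera, given by its name, has taken for a name from the list of things; names that differ only in an ending like _2 or _b are one class to them, and where a whole thing is asked for, a point or a joint stands for the part that bears it (a point fixed in the world has none). Each returns a list of dicts, best first, with "p" (0 to 1); they miss things now and then, are a little off and sometimes report something else, mostly with a low value. They report only what shows in the picture. A call takes as long as a camera call. They do not tell look-alikes from the thing itself.
- finder.masks_of(name, camera): "mask" (384x512 bool, what is visible of it) and "xy" ([column, row] in pixels, amid what is visible of it).
- finder.tip_of(name, camera): "xy" ([column, row] in pixels: a listed point, or the origin of a listed thing).
The state is a dict: "time_s": time; "qpos": joint angles; "joint_velocities": joint speeds; "effort": joint torques, N m; "tool_pos": TCP position; "tool_rot": TCP orientation; "force": force on the tool from outside, world axes, zero at the start; "wrist_torque": the same for the moment, N m; "grip_width": finger opening in m; "grasp_force": force on a finger pad.
Only numpy, scipy, OpenCV 4.12 (cv2) and the standard library are available. Lean on these libraries where they do the work, as an engineer would, in place of code of your own. Each camera call takes 0.05 s, during which the arm holds its last target. There are 200 camera calls.

## Working session

There is one attempt and no reset: what is moved stays moved. The work goes in short steps, Python scripts to look and compute and a shell command to move; the robot and the scene stay as the last step left them, time stands still between calls to the robot, and variables do not carry over. Pictures are saved under pics/ and viewed, at most 10 in all, crops included, and the job is handed in when it is done.

```bash
mkdir -p pics; ls
cat > h.py <<'E'
import numpy as np, cv2
from cell import get_obs, cams, ticket, finder
def ray(c,xy):
    k=cams.calibration(c);E=np.array(k["extrinsics"]);R,t=E[:3,:3],E[:3,3]
    d=R.T@np.array([(xy[0]-k["cx"])/k["fx"],(xy[1]-k["cy"])/k["fy"],1.])
    return -R.T@t,d
def atz(c,xy,z):
    o,d=ray(c,xy);return o+d*(z-o[2])/d[2]
def proj(c,p):
    k=cams.calibration(c);E=np.array(k["extrinsics"]);q=E[:3,:3]@np.array(p)+E[:3,3]
    return np.array([k["fx"]*q[0]/q[2]+k["cx"],k["fy"]*q[1]/q[2]+k["cy"]])
def tri(a,b):
    (o1,d1),(o2,d2)=ray(*a),ray(*b)
    s=np.linalg.lstsq(np.c_[d1,-d2],o2-o1,rcond=None)[0]
    p,q=o1+d1*s[0],o2+d2*s[1]
    return (p+q)/2,np.linalg.norm(p-q)
def save(c,n):
    im=cams.read_camera(c);cv2.imwrite(f"pics/{n}.png",im[:,:,::-1]);return im
E
python3 - <<'E'
from h import *
np.set_printoptions(precision=3,suppress=True)
o=get_obs();print(o["time_s"],o["tool_pos"],o["tool_rot"])
a=save("scene","s0");b=save("top","t0")
cv2.imwrite("pics/t0.png",b[:,:,::-1])
for c in("scene","top"):
    print(c,ray(c,(256,192)))
    for n in("tile","cast_round_top","cast_oval_top","cast_square_top","seal_top","box_large","box_small","folder","stand"):
        z={"tile":0,"seal_top":.047}.get(n,.032 if "cast" in n else 0)
        for r in finder.tip_of(n,c): 
            if r["p"]>.2: print(n,round(r["p"],2),np.round(r["xy"],1),atz(c,r["xy"],z))
E
```

```text
pics
0.0 [0.242 0.603 0.221] [-179.89     0.004  158.128]
scene (array([1.087, 0.406, 1.105]), array([-0.441, -0.34 , -0.831]))
tile 0.96 [259.4 150.6] [ 0.33  -0.148  0.   ]
tile 0.75 [210.  119.2] [ 0.303 -0.424  0.   ]
tile 0.67 [221.8 190.7] [ 0.567 -0.154  0.   ]
tile 0.64 [311.5 175. ] [0.319 0.086 0.   ]
cast_round_top 0.59 [205.1 123.6] [ 0.357 -0.401  0.032]
cast_round_top 0.48 [319.6 161.9] [0.271 0.09  0.032]
cast_round_top 0.43 [267.6 151. ] [ 0.336 -0.105  0.032]
cast_round_top 0.41 [206.2 186.1] [ 0.598 -0.198  0.032]
cast_oval_top 0.61 [229.7 194.2] [ 0.578 -0.105  0.032]
cast_oval_top 0.49 [223.5 113.4] [ 0.268 -0.374  0.032]
cast_oval_top 0.44 [304.4 173.1] [0.349 0.069 0.032]
cast_oval_top 0.43 [257.6 134.3] [ 0.285 -0.187  0.032]
cast_square_top 0.65 [325.6 176.4] [0.318 0.142 0.032]
cast_square_top 0.52 [224.3 170.5] [ 0.505 -0.186  0.032]
cast_square_top 0.43 [245.2 147.9] [ 0.371 -0.186  0.032]
cast_square_top 0.38 [201. 108.] [ 0.295 -0.474  0.032]
seal_top 0.57 [297. 223.] [0.552 0.16  0.047]
box_large 0.85 [359.4 235. ] [0.449 0.35  0.   ]
box_small 0.63 [181
[... 597 characters left out ...]
 0.032]
cast_oval_top 0.71 [308.5 174.5] [ 0.581 -0.106  0.032]
cast_oval_top 0.61 [337.6 264.8] [ 0.282 -0.191  0.032]
cast_oval_top 0.46 [394.2 263.6] [ 0.284 -0.374  0.032]
cast_oval_top 0.44 [258.5 242.2] [0.359 0.064 0.032]
cast_square_top 0.75 [418.6 258.3] [ 0.299 -0.454  0.032]
cast_square_top 0.65 [232.3 253.5] [0.323 0.149 0.032]
cast_square_top 0.61 [329.6 194.1] [ 0.514 -0.174  0.032]
cast_square_top 0.59 [333.3 236.8] [ 0.373 -0.181  0.032]
seal_top 0.71 [226.9 186.3] [0.543 0.165 0.047]
box_large 0.74 [176.  215.7] [0.453 0.341 0.   ]
box_small 0.47 [378.6 168.8] [ 0.604 -0.349  0.   ]
folder 0.73 [293.4 124. ] [ 0.768 -0.063  0.   ]
stand 0.64 [229.3 184.2] [0.559 0.161 0.   ]
```

```bash
python3 -c "
import cv2,numpy as np
a=cv2.imread('pics/s0.png');b=cv2.imread('pics/t0.png')
print(a.shape)"
```

```text
(384, 512, 3)
```

View pics/s0.png

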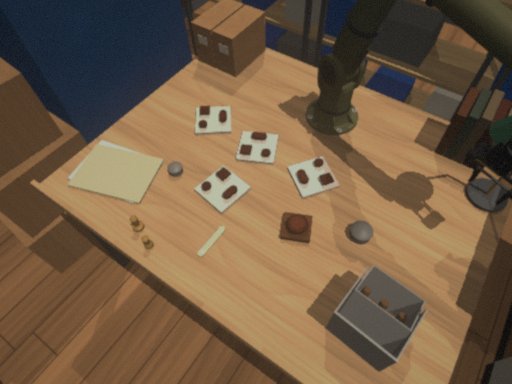

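View pics/t0.png

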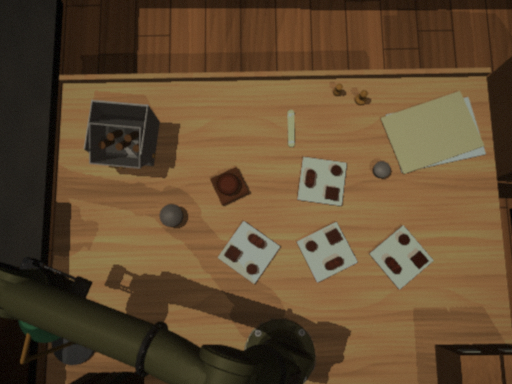

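Chosen tile: candidates in the scene picture are tiles at (222,191), (259,150), (210,119) and (312,175). The one at (222,191), top (324,180), is about 0.59 m from the base and the farthest (next is about 0.51 m). The seal stand is at (297,227), the bin at (378,315), and the folder and boxes are clear of the work. Next I check that tile in a crop and refine the positions.

Run:
```python
from h import *
np.set_printoptions(precision=4,suppress=True)
im={c:save(c,c+"1") for c in("scene","top")}
G={"cast_round_top":(.6,-.2,.032),"cast_oval_top":(.58,-.105,.032),"cast_square_top":(.51,-.18,.032),"seal_top":(.55,.162,.047),"tile":(.567,-.158,.0),"stand":(.555,.158,0)}
P={}
for n,g in G.items():
    v={}
    for c in im:
        e=proj(c,g)
        R=[r for r in finder.tip_of(n,c) if np.hypot(*(np.array(r["xy"])-e))<15]
        M=[r for r in finder.masks_of(n,c) if np.hypot(*(np.array(r["xy"])-e))<15]
        if R: v[c]=R[0]["xy"]
        print(n,c,R and np.array(R[0]["xy"]), R and atz(c,R[0]["xy"],g[2]),"mask",[ (int(m["mask"].sum()),np.array(np.nonzero(m["mask"])).mean(1)[::-1],round(m["p"],2)) for m in M[:1]])
    if len(v)==2: P[n]=tri(("scene",v["scene"]),("top",v["top"])); print("  TRI",*P[n])
c=im["top"][150:220,200:365];s=im["scene"][150:250,180:325]
A=cv2.resize(c,None,fx=4,fy=4,interpolation=2);B=cv2.resize(s,None,fx=2.9,fy=2.9,interpolation=2)
h=np.zeros((580,660,3),np.uint8);h[:280]=A;h[285:285+B.shape[0],:B.shape[1]]=B[:295]
cv2.imwrite("pics/crop.png",h[:,:,::-1])
```

```text
cast_round_top scene [206.7 181.9] [ 0.5821 -0.2079  0.032 ] mask [(63, array([205.6984, 184.8254]), 0.39)]
cast_round_top top [334.4 169.7] [ 0.5965 -0.1935  0.032 ] mask [(81, array([335.4321, 169.4321]), 0.51)]
  TRI [ 0.5927 -0.1917  0.0563] 0.004761706157879607
cast_oval_top scene [226.9 193.4] [ 0.581  -0.1154  0.032 ] mask [(125, array([229.608, 190.96 ]), 0.45)]
cast_oval_top top [309.4 178.6] [ 0.5675 -0.109   0.032 ] mask [(152, array([309.2895, 177.3224]), 0.51)]
  TRI [ 0.573  -0.1155  0.02  ] 0.012035518034433949
cast_square_top scene [220.9 172. ] [ 0.5173 -0.1926  0.032 ] mask [(119, array([222.6807, 172.6471]), 0.54)]
cast_square_top top [330.7 195.6] [ 0.509  -0.1777  0.032 ] mask [(155, array([330.8387, 192.3806]), 0.55)]
  TRI [ 0.5136 -0.1851  0.0311] 0.016732959771280687
seal_top scene [295.3 223.5] [0.5566 0.1559 0.047 ] mask [(309, array([297.0227, 223.1812]), 0.91)]
seal_top top [227.  185.6] [0.5452 0.165  0.047 ] mask [(365, array([226.9918, 183.3342]), 0.73)]
  TRI [0.5495 0.1598 0.0382] 0.012955771785367793
tile scene [221.5 191.2] [ 0.5693 -0.1536  0.    ] mask [(1401, array([221.6881, 188.3298]), 0.82)]
tile top [325.1 175.2] [ 0.5847 -0.1662  0.    ] mask [(1915, array([321.4768, 180.9373]), 0.87)]
  TRI [ 0.5778 -0.1567  0.011 ] 0.01803747927664713
stand scene [] [] mask [(442, array([294.5995, 230.2104]), 0.72)]
stand top [229.6 187.9] [0.5457 0.1596 0.    ] mask [(455, array([230.5956, 187.3297]), 0.85)]
```

View pics/crop.png

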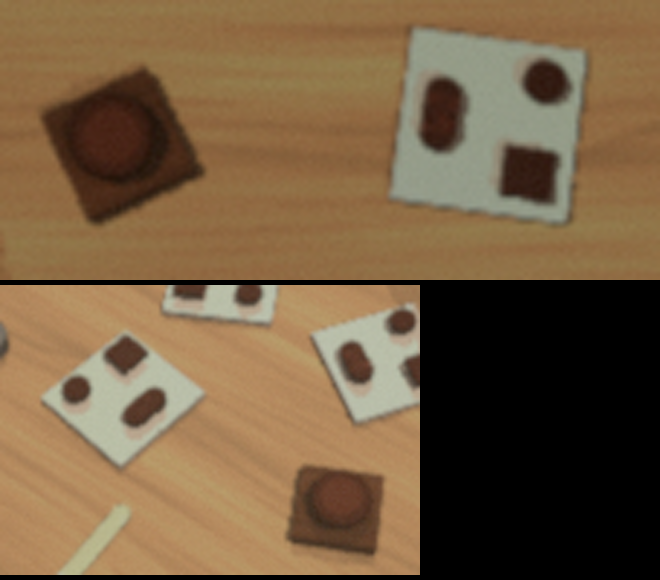

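The crop confirms it: the far tile has the round, oval and square casts laid out as described, and the seal sits on its block. The network points are noisy, so I segment by colour and fit from both views.

Run:
```python
from h import *
from scipy.optimize import least_squares
np.set_printoptions(precision=4,suppress=True)
O={}
for c in("scene","top"):
    im=cv2.imread(f"pics/{c}1.png").astype(int)
    x,y=map(int,proj(c,(.567,-.158,.01)))
    sub=im[y-45:y+46,x-45:x+46]
    w=((sub[:,:,0]>105)&(sub[:,:,2]-sub[:,:,0]<45)).astype(np.uint8)
    n,l,st,ce=cv2.connectedComponentsWithStats(w); k=l[np.array(l.shape)[0]//2-20:65,25:65]; k=np.bincount(k[k>0]).argmax()
    cs,_=cv2.findContours((l==k).astype(np.uint8),0,2);ct=max(cs,key=cv2.contourArea)
    hull=cv2.convexHull(ct);f=np.zeros_like(w);cv2.fillPoly(f,[hull],1)
    mm=cv2.moments(f,True); O[c,"tile"]=np.array([mm["m10"]/mm["m00"]+x-45,mm["m01"]/mm["m00"]+y-45])
    d=((sub.sum(2)<230)&(cv2.erode(f,np.ones((3,3)))>0)).astype(np.uint8)
    n,l,st,ce=cv2.connectedComponentsWithStats(d)
    print(c,"tile",O[c,"tile"],f.sum(),atz(c,O[c,"tile"],.012))
    for i in range(1,n):
        if st[i,4]<30: continue
        p=ce[i]+[x-45,y-45]; q=atz(c,p,.030); print("  blob",st[i],p,q)
        g={"r":(.598,-.2,.03),"o":(.577,-.11,.03),"s":(.514,-.182,.03)}
        nm=min(g,key=lambda a:np.hypot(*(proj(c,g[a])-p))); O[c,nm]=p
L={"tile":(0,0,.012),"r":(-.04,-.04,.029),"o":(.043,0,.029),"s":(-.035,.04,.029)}
def pt(v,a):
    C,S=np.cos(v[2]),np.sin(v[2]);X,Y,Z=L[a];return np.array([v[0]+C*X-S*Y,v[1]+S*X+C*Y,Z+v[3]])
f=lambda v:np.concatenate([proj(c,pt(v,a))-p for (c,a),p in O.items()])
r=least_squares(f,[.57,-.157,1.4,0]);print(r.x,np.degrees(r.x[2]));print(f(r.x).reshape(-1,2),list(O))
for a in L:
    print(a,pt(r.x,a)); 
    if ("scene",a) in O and ("top",a) in O: print("   tri",*tri(("scene",O["scene",a]),("top",O["top",a])))
# seal: masks
for c in("scene","top"):
    finder_im=cams.read_camera(c)
v={}
for c in("scene","top"):
    for n in("seal","stand"):
        M=[m for m in finder.masks_of(n,c) if m["p"]>.3][:1]
        for m in M:
            (cx,cy),ax,an=cv2.fitEllipse(cv2.convexHull(np.argwhere(m["mask"])[:,::-1].astype(np.int32)));v[c,n]=(cx,cy)
            print(c,n,m["p"],(cx,cy),ax,atz(c,(cx,cy),.045 if n=="seal" else .02))
print(tri(("scene",v["scene","seal"]),("top",v["top","seal"])))
```

```text
scene tile [221.8646 188.448 ] 1433 [ 0.5646 -0.1539  0.012 ]
  blob [42 25 13 12 92] [222.837  173.7283] [ 0.5186 -0.1827  0.03  ]
  blob [27 39  9  8 55] [205.9273 185.7636] [ 0.5962 -0.2004  0.03  ]
  blob [48 43 14 13 99] [229.5556 192.0404] [ 0.5701 -0.112   0.03  ]
top tile [321.5536 180.7138] 1967 [ 0.5635 -0.1519  0.012 ]
  blob [53 31 11 11 94] [336.0426 170.0851] [ 0.5955 -0.1993  0.03  ]
  blob [ 27  36  11  18 157] [310.0892 178.2293] [ 0.5691 -0.1115  0.03  ]
  blob [ 47  53  14  14 167] [331.8144 193.1557] [ 0.5175 -0.182   0.03  ]
[ 0.5631 -0.1539  1.4122  0.0003] 80.91201972856986
[[ 0.2424 -0.3088]
 [ 0.2359  0.0924]
 [ 0.1655  0.218 ]
 [ 0.1692  0.1404]
 [ 0.6169  0.0888]
 [ 0.0837 -0.1673]
 [-0.0621 -0.1853]
 [ 0.0036 -0.1335]] [('scene', 'tile'), ('scene', 's'), ('scene', 'r'), ('scene', 'o'), ('top', 'tile'), ('top', 'r'), ('top', 'o'), ('top', 's')]
tile [ 0.5631 -0.1539  0.0123]
   tri [ 0.5641 -0.1529  0.0119] 0.002274720933619186
r [ 0.5963 -0.1997  0.0293]
   tri [ 0.5959 -0.1999  0.0299] 0.0012624492467221905
o [ 0.5699 -0.1114  0.0293]
   tri [ 0.5695 -0.112   0.0291] 0.0008262895640350201
s [ 0.5181 -0.1821  0.0293]
   tri [ 0.5179 -0.1826  0.0291] 0.0011638917277469046
scene seal 0.57 (296.4056701660156, 222.70579528808594) (18.934932708740234, 19.718862533569336) [0.5509 0.1569 0.045 ]
scene stand 0.66 (295.5398864746094, 226.65625) (34.27153778076172, 35.503448486328125) [0.553  0.1566 0.02  ]
top seal 0.63 (227.5113983154297, 183.3068084716797) (21.336036682128906, 21.587785720825195) [0.5533 0.1634 0.045 ]
top stand 0.68 (229.10797119140625, 185.02455139160156) (33.67571258544922, 41.1949577331543) [0.552  0.1599 0.02  ]
(array([0.5531, 0.1607, 0.0513]), np.float64(0.004996303111531828))
```

```bash
python3 -m creep '0.02 -0.05 0 0 0;0.025 -0.05 0 0 0;0.025 -0.05 0 0 0;0.025 -0.05 0 0 0;0.025 -0.05 0 0 0;0.025 -0.05 0 0 0;0.025 -0.05 0 0 0;0.025 -0.05 0 0 0' 5
```

```text
time_s: 3.6
tool_pos: [0.4379, 0.2016, 0.223]
tool_rot: [179.9, 0.0, 158.1]
force: [0.9, 0.1, 1.0]
grip_width: 0.0152
grasp_force: 0.0
```

```bash
python3 -m creep '0.025 -0.05 0 0 0;0.025 -0.05 0 0 0;0.025 -0.05 0 0 0;0.025 -0.05 0 0 0;0.025 -0.05 0 0 0;0.02 -0.05 0 0 0;0.01 -0.05 0 0 0;0 0 0 0 0'
```

```text
time_s: 4.6
tool_pos: [0.5915, -0.1529, 0.2227]
tool_rot: [-179.8, 0.1, 157.6]
force: [-1.2, -0.3, 0.3]
grip_width: 0.0006
grasp_force: 0.0
```

```bash
python3 -m creep '0.004 -0.047 -0.03 0 0;0 0 -0.05 0 0;0 0 -0.05 0 0;0 0 -0.04 0 0;0 0 0 0 0;0 0 0 0 0'; python3 -c "
from cell import get_obs
o=get_obs();print(o['tool_pos'],o['force'])"
```

```text
time_s: 5.35
tool_pos: [0.5975, -0.1935, 0.0544]
tool_rot: [180.0, 0.1, 158.2]
force: [0.5, -0.6, 0.1]
grip_width: 0.0007
grasp_force: 0.0
[ 0.59748134 -0.1935293   0.05436777] [ 0.51401726 -0.60792726  0.09989578]
```

```bash
python3 -m creep '-0.001 -0.006 -0.01 0 0;0 0 -0.006 0 0;0 0 -0.003 0 0;0 0 -0.002 0 0;0 0 -0.002 0 0;0 0 -0.002 0 0;0 0 0 0 0;0 0 0 0 0'; python3 -c "
from h import *
print(get_obs()['force'],get_obs()['tool_pos']);save('scene','s2')"
```

```text
time_s: 6.35
tool_pos: [0.5954, -0.1998, 0.0275]
tool_rot: [180.0, 0.0, 158.1]
force: [-0.5, 0.6, -0.2]
grip_width: 0.0003
grasp_force: 0.0
[-0.45745883  0.5844363  -0.2040372 ] [ 0.5953931  -0.1997891   0.02745125]
```

```bash
python3 -c "
import cv2
a=cv2.imread('pics/s2.png')[140:240,160:300];cv2.imwrite('pics/s2c.png',cv2.resize(a,None,fx=5,fy=5,interpolation=2))"
```

```text
(no output)
```

View pics/s2c.png

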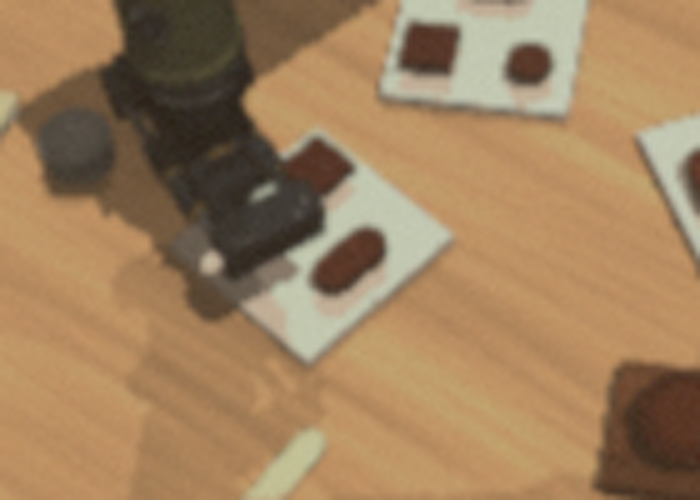

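```bash
python3 -m creep '0 0 -0.001 0 0'; python3 -m creep '0 0 -0.001 0 0'; python3 -m creep '0 0 -0.001 0 0'
```

```text
time_s: 6.52
tool_pos: [0.5954, -0.1997, 0.0268]
tool_rot: [180.0, 0.0, 158.1]
force: [-1.1, 0.1, 1.9]
grip_width: 0.0005
grasp_force: 1.3
time_s: 6.65
tool_pos: [0.5954, -0.1998, 0.0258]
tool_rot: [180.0, 0.0, 158.1]
force: [-1.6, 1.2, 1.5]
grip_width: 0.0003
grasp_force: 1.3
time_s: 6.78
tool_pos: [0.5954, -0.1997, 0.0247]
tool_rot: [180.0, 0.0, 158.1]
force: [0.0, 0.4, 2.0]
grip_width: 0.0006
grasp_force: 1.3
```

```bash
python3 -m creep '0 0 -0.001 0 0';  python3 -m creep '0 0 0.01 0 0;0 0 0.02 0 0;0 0.03 0.02 0 0;0 0.05 0 0 0;-0.026 0.008 0 0 0;0 0 0 0 0'
python3 - <<'E'
from h import *
for c in("scene","top"):save(c,c+"3")
print(get_obs()["tool_pos"])
E
python3 - <<'E'
import cv2
a=cv2.imread('pics/scene3.png')[140:240,160:300];b=cv2.imread('pics/scene1.png')[140:240,160:300]
import numpy as np
cv2.imwrite('pics/c3.png',cv2.resize(np.vstack([b,a])[:, :100],None,fx=3,fy=3,interpolation=2))
E
```

```text
time_s: 6.9
tool_pos: [0.5954, -0.1998, 0.0237]
tool_rot: [180.0, 0.0, 158.1]
force: [0.3, 0.0, 3.3]
grip_width: 0.0004
grasp_force: 1.3
time_s: 7.65
tool_pos: [0.5686, -0.1108, 0.0748]
tool_rot: [179.9, 0.0, 158.2]
force: [0.1, -0.3, 0.5]
grip_width: 0.0004
grasp_force: 0.0
[ 0.57017542 -0.11247913  0.07491651]
```

View pics/c3.png

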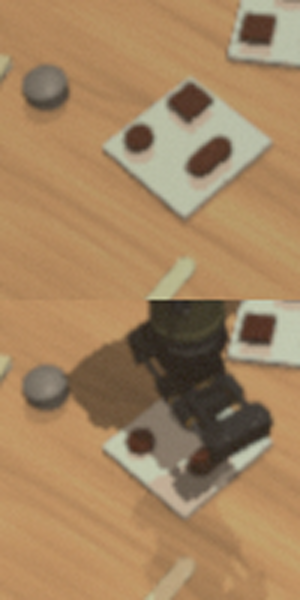

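The picture shows the round cast about 1 px lower with its shadow shrunk, and the tile's corner unmoved. Next is the oval, pressed to the same height.

```bash
python3 -m creep '0 0 -0.02 0 0;0 0 -0.015 0 0;0 0 -0.005 0 0;0 0 -0.002 0 0;0 0 -0.002 0 0;0 0 -0.002 0 0;0 0 -0.001 0 0;0 0 -0.001 0 0'; python3 -m creep '0 0 -0.001 0 0'; python3 -m creep '0 0 0 0 0'
```

```text
time_s: 8.75
tool_pos: [0.5694, -0.1121, 0.0258]
tool_rot: [180.0, 0.0, 158.1]
force: [-2.4, -1.0, 2.8]
grip_width: 0.0003
grasp_force: 1.3
time_s: 8.88
tool_pos: [0.5694, -0.1121, 0.0247]
tool_rot: [-180.0, 0.0, 158.1]
force: [-0.6, -1.5, 1.3]
grip_width: -0.0001
grasp_force: 1.3
time_s: 9.0
tool_pos: [0.5695, -0.1119, 0.0246]
tool_rot: [180.0, 0.0, 158.1]
force: [-0.4, -1.0, 1.7]
grip_width: 0.0004
grasp_force: 0.6
```

```bash
python3 -m creep '0 0 0.01 0 0;0 0 0.04 0 0;-0.025 -0.035 0 0 0;-0.0265 -0.0355 0 0 0;0 0 0 0 0;0 0 0 0 0;0 0 0 0 0'
```

```text
time_s: 9.88
tool_pos: [0.5187, -0.1808, 0.0747]
tool_rot: [180.0, 0.0, 158.3]
force: [0.0, -0.1, 0.7]
grip_width: 0.0002
grasp_force: 0.0
```

```bash
python3 -m creep '0 0 -0.02 0 0;0 0 -0.015 0 0;0 0 -0.005 0 0;0 0 -0.002 0 0;0 0 -0.002 0 0;0 0 -0.002 0 0;0 0 -0.002 0 0;0 0 -0.001 0 0'; python3 -m creep '0 0 -0.001 0 0'; python3 -m creep '0 0 0 0 0'
```

```text
time_s: 10.88
tool_pos: [0.5179, -0.1822, 0.0256]
tool_rot: [180.0, 0.0, 158.1]
force: [-1.7, 1.6, 2.2]
grip_width: 0.0003
grasp_force: 1.3
time_s: 11.0
tool_pos: [0.5178, -0.1822, 0.0246]
tool_rot: [180.0, 0.0, 158.1]
force: [-1.2, 1.0, 3.0]
grip_width: 0.0005
grasp_force: 1.3
time_s: 11.12
tool_pos: [0.518, -0.1824, 0.0245]
tool_rot: [-180.0, 0.0, 158.1]
force: [-0.5, 0.3, 0.3]
grip_width: 0.0003
grasp_force: 0.1
```

```bash
python3 -m creep '0 0 0.01 0 0;0 0 0.05 0 0;0 0 0.04 0 0;0.004 0.042 0 0 0;0.005 0.05 0 0 0;0.005 0.05 0 0 0;0.005 0.05 0 0 0;0.005 0.05 0 0 0'; python3 -m creep '0.005 0.05 0 0 0;0.005 0.05 0 0 0;0 0 0 0 0;0 0 0 0 0;0 0 0 0 0';python3 - <<'E'
from h import *
im={c:save(c,c+"4") for c in("scene","top")}
print(get_obs()["tool_pos"])
for c in im:
  T=[]
  for f in (c+"1",c+"4"):
    a=cv2.imread(f"pics/{f}.png").astype(int)
    for n,g in {"r":(.596,-.2,.029),"o":(.5695,-.112,.029),"s":(.518,-.182,.029)}.items():
        x,y=np.round(proj(c,g)).astype(int);s=a[y-11:y+12,x-11:x+12].sum(2)
        _,l,st,ce=cv2.connectedComponentsWithStats((s<230).astype(np.uint8));k=l[11,11];print(f,n,k and np.round(ce[k]+[x-11,y-11],2),st[k,4])
a=cv2.imread('pics/scene1.png')[150:220,185:260];b=cv2.imread('pics/scene4.png')[150:220,185:260]
cv2.imwrite('pics/c4.png',cv2.resize(np.hstack([a,b]),None,fx=5,fy=5,interpolation=2))
E
```

```text
time_s: 12.12
tool_pos: [0.5423, 0.061, 0.1255]
tool_rot: [179.9, 0.1, 158.1]
force: [0.3, -0.0, -0.3]
grip_width: 0.0007
grasp_force: 0.0
time_s: 12.75
tool_pos: [0.5521, 0.1578, 0.1249]
tool_rot: [-180.0, 0.0, 158.0]
force: [-0.2, -0.4, -0.5]
grip_width: 0.0004
grasp_force: 0.0
[0.55198638 0.15815882 0.12484342]
scene1 r [205.93 185.76] 55
scene1 o [229.56 192.04] 99
scene1 s [222.84 173.73] 92
scene4 r [206.43 187.04] 47
scene4 o [229.84 193.23] 97
scene4 s [223.23 174.82] 84
top1 r [336.04 170.09] 94
top1 o [310.09 178.23] 157
top1 s [331.81 193.16] 167
top4 r [335.49 170.6 ] 82
top4 o [309.41 178.9 ] 154
top4 s [331.37 193.32] 154
```

View pics/c4.png

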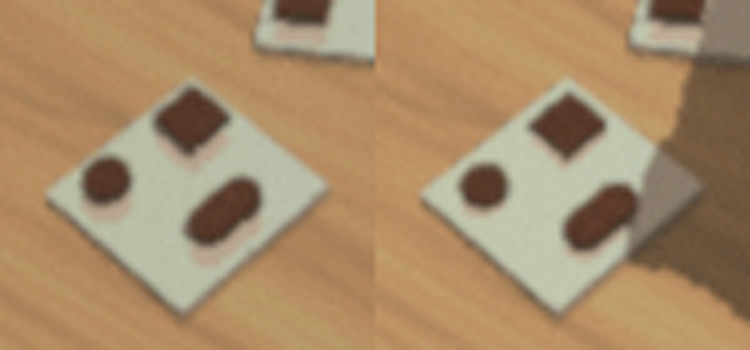

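All three casts sit lower (about 1.2 px each) and the tile has not moved. Now the seal.

```bash
python3 -m creep '0 0.002 -0.04 0 0;0 0 -0.025 0 0;0 0 -0.008 0 0;0 0 -0.003 0 0;0 0 -0.002 0 0;0 0 -0.002 0 0;0 0 -0.002 0 0;0 0 -0.001 0 0'; python3 -m creep '0 0 -0.001 0 0';python3 -m creep '0 0 -0.001 0 0'; python3 -m creep '0 0 0 0 0'
```

```text
time_s: 13.85
tool_pos: [0.5526, 0.1618, 0.0422]
tool_rot: [179.9, 0.1, 158.1]
force: [0.3, -0.6, 3.7]
grip_width: 0.0004
grasp_force: 1.3
time_s: 13.98
tool_pos: [0.5526, 0.1618, 0.041]
tool_rot: [179.9, 0.1, 158.1]
force: [1.6, -0.6, 1.8]
grip_width: 0.0006
grasp_force: 1.3
time_s: 14.1
tool_pos: [0.5525, 0.1618, 0.0399]
tool_rot: [179.9, 0.1, 158.1]
force: [2.2, -1.1, 3.7]
grip_width: 0.0008
grasp_force: 1.3
time_s: 14.22
tool_pos: [0.552, 0.1618, 0.0397]
tool_rot: [180.0, 0.0, 158.1]
force: [1.7, -0.7, 2.9]
grip_width: 0.0002
grasp_force: 1.3
```

```bash
python3 -m creep '0 0 0.005 0 0;0 0 0.03 0 0;0 0 0.05 0 0;0 0 0.05 0 0;-0.02 0.04 0.02 0 0;-0.04 0.04 0 0 0;-0.04 0.04 0 0 0;0 0 0 0 0'
python3 - <<'E'
from h import *
save("scene","scene5");save("top","top5")
a=[cv2.resize(cv2.imread(f'pics/{c}{i}.png')[y:y+60,x:x+80],None,fx=4,fy=4,interpolation=2) for c,x,y in(("scene",255,195),("top",190,155)) for i in(1,5)]
cv2.imwrite('pics/c5.png',np.vstack([np.hstack(a[:2]),np.hstack(a[2:])]))
E
```

```text
time_s: 15.22
tool_pos: [0.4468, 0.2861, 0.1941]
tool_rot: [-180.0, -0.2, 158.7]
force: [0.2, -0.1, -0.2]
grip_width: 0.0006
grasp_force: 0.0
```

View pics/c5.png

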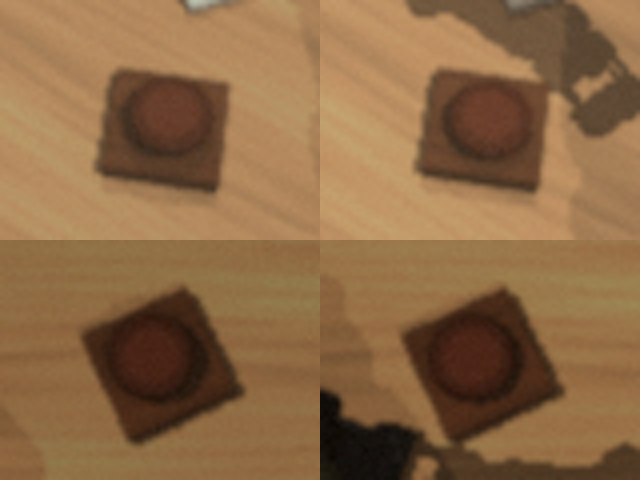

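The seal is lower on its stand (scene centre about 1 px down) and still centred. The gripper is touching nothing, so I hand in.

```bash
python3 -c "
from cell import ticket
print(ticket.sign_off())"
```

```text
the job is handed in; nothing more can be done
None
```

I pressed the round, oval and square casts and then the seal impression, in that order, each to about 7–8 mm by the tool height. In the pictures all four sit lower, and the tile and seal have not visibly shifted. I handed the job in at about 15 s; no verdict came back.

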